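Dock a denture flask behind the swing bail

TASK

The handled denture flask is standing on its nose: tip it over so that it lies on the bench on its flat base, handle fin up. Then take it by the fin and load it nose first into the white dock, lifting the dock's swing bail with the flask's own front (never with the gripper), until the flask sits flat and fully home and the bail has dropped by itself behind it. Let go, and leave the other things on the bench where they are.

Things in the scene. Friction and masses are not known exactly. Their poses are not given: they have to be found in the camera images.
- flask: Loose aluminium flask, 0.2-0.37 kg: body 36 (x) x 60 (y) x 60 (z) mm plus a steel handle, standing on its nose at the start, 115 tall. Origin: centre of the nose face. Own z: from nose to handle. Own -x: outward from the flat base face (x = -18); the bolted top face is x = +18. Pushed high on the fin towards own -x it falls on its base: then own x is up, nose along own -z.
- flask_nose (a point): Middle of the nose edge on the base side (own x = -18, z = 0 mm): the lower front edge once the flask lies on its base. The body is then 36 mm high, 60 mm wide and long.
- flask_heel (a point): Middle of the body's rear edge on the base side (own x = -18, z = 60 mm). Here the handle's tongue starts: 14 mm wide (y), 10 mm thick (x = -18 to -8, level with the base), running to z = 115; the fin stands on its end, 30 mm clear of the body's rear (heel) face.
- flask_fin (a point): Centre of the handle fin (own x = 7, z = 102.5 mm). The fin is 14 mm thick (y), 25 mm long (z = 90 to 115) and spans x = -18 to +32, so it stands 50 mm high when the flask lies on its base.
- dock: Fixed white box with an open-topped steel channel. Origin on the bench under the middle of the deck's front edge; z up, x = loading direction. Deck (channel floor) 60 mm above the bench, from x = 0. Channel 66 mm wide, walls 20 mm high, flared at the mouth; end stop's face at x = 66.5 mm. Fully home, the flask's body lies at x = 6.5 to 66.5 and its handle overhangs the front.
- dock_mouth (a point): Middle of the deck's front edge, on its upper surface (60 mm above the bench); axes as the dock's.
- bail (a joint): Swing bail's angle, rad: 0 = down at rest, grows as it lifts, to 1.3. A U of 0.25 kg closed by its weight alone, hinged at dock x = 68, 89 mm above the bench; arms at dock y = +-45 carry a roller across the mouth. A level flask pushed at the roller jams; tilted 15-25 deg nose-up, nose edge under the roller, it rolls it up and over (a few N). 0.26 when lying on a level flask.
- bail_bar (a point): Middle of the bail's free-turning black roller (10 mm diameter, 80 mm long). At rest: dock x = -2 mm, centre 23 mm above the deck, underside 18 mm above it. It drops behind the flask's heel face only in the last 3.5 mm before the end stop.
- model_a: Loose plaster dental model (bystander), 56 x 62 x 26 mm, near the robot.
- model_b: Loose terracotta-coloured dental model (bystander), 56 x 62 x 26 mm, beyond the work area.
- jar: Loose jar (bystander), 60 mm in diameter, 75 mm tall, beyond the work area.
- bowl: Loose rubber mixing bowl (bystander), 110 mm in diameter, 60 mm tall.
- spare: Loose spare flask without handle (bystander), 60 x 60 x 36 mm, lying flat.
- knife: Loose wax spatula (bystander), 170 mm long, lying flat.
Things that resemble listed ones, but are neither listed nor needed, are in the scene too. Leave any green or red look-alike of the flask alone.

How it is judged (in metres and radians):
On the way, in this order (a step that is already met when the one before it is completed fails the run):
1. the flask lies on the bench on its flat base (angle between flask's own x axis and vertical below 0.12 rad and height (world z) of flask_heel below 0.01 m and height (world z) of flask_fin between 0.018 and 0.04 m), for 0.2 s.
2. the flask's own front has lifted the bail (value of joint bail above 0.15 rad and contact force between flask and dock above 0.2 N and x of flask_nose in the frame of dock above 0 m), for 0.05 s.
At the end, for the whole second after the job is handed in: The flask lies flat on the dock's deck (within about 4.5 degrees, on the deck within 5 mm), nose to the end stop (within 6 mm), between the channel walls, and the bail is down (below 0.06 rad) behind its heel face; the flask is released and at rest (value of joint bail below 0.06 rad and angle between flask's own x axis and vertical below 0.08 rad and angle between the z axis of flask and the x axis of dock, either way round below 0.1 rad and x of flask_heel in the frame of dock between 0.002 and 0.012 m and x of flask_nose in the frame of dock above 0.06 m and y of flask_heel in the frame of dock between -0.007 and 0.007 m and z of flask_heel in the frame of dock_mouth between -0.004 and 0.005 m and linear speed of flask below 0.02 m/s and angular speed of flask below 0.2 rad/s); the robot touches nothing.
It fails at once if the gripper touches the bail (contact force between any of the fingers, the arm and bail above 1 N).
It fails at once if a bystander is pushed more than 30 mm away (distance of any of model_a, model_b, jar, bowl, spare, knife from where it was at the start of the episode above 0.03 m).
It also fails if it takes over 58 s, if anything falls off the work surface, if the arm or the gripper's body presses on something with over 40 N, if the wrist force passes 120 N, or if a joint passes its speed limit or range.

ROBOT

A 6-joint arm with a two-finger parallel gripper is mounted at the origin on the work surface. World frame = base frame: x ahead of the robot, y to its left, z up, the work surface at z = 0. Lengths are in m, angles in degrees, forces in N, time in s.
With the tool pointing down it reaches from about 0.35 to 0.725 m from the base axis. Payload 4.3 kg.
Tool frame: the origin (TCP) lies at the very end of the fingers, on their centre line; the grasp point (between the pads) lies 19 mm behind it; z points along the fingers, y is the direction in which the jaws open and shut (so a half turn about z gives the same grasp; the last joint's range is limited). The gripper opens to 85 mm and grips with 20 to 120 N. Pads are 22 mm wide; open, the fingers measure 114 mm over their backs; the gripper's body (76 mm by 85 mm) begins 54 mm behind the grasp point. The pads swing forward as they close: fully open they stand 13 mm farther back than shut.
Start: joints at [60.258, 21.618, 4.641, 73.018, 0, 83.68], TCP at [0.229, 0.528, 0.231] pointing down, gripper open.
Joint ranges: [-156.06, 156.06], [-48.1, 94.91], [-58.44, 69.94], [-101.28, 121.22], [-78.64, 73.56], [-180, 180]. Speed limits (degrees/s): [147.25, 147.25, 180, 180, 180, 180].

INTERFACE

Orientations are given as [roll, pitch, yaw] about the fixed x, y, z axes, in that order (R = Rz(yaw) Ry(pitch) Rx(roll)).
In Python, from plant import * gives the robot as it stands. The module is installed in compiled form; this text tells all that it offers.
- The arm moves only by the tool drive_tool, never from a script. Its arguments are lists of equal length, an entry for each row: "turn": the turn, a rotation vector about the tool's x, y, z in degrees, a list of three; "dp": the shift along the tool's x, y, z in cm, a list of three; "gripper": the closure in counts, from 0 (fully open) to 255 (shut). In form: {"turn": [[ax, ay, az], ...], "dp": [[x, y, z], ...], "gripper": [gripper, ...]}. A call has 1 to 5 rows; each row is the pose to reach, as a shift and turn from the pose measured when the call began, along the tool's axes at that moment; what a row does not reach only later rows make up. A row lasts 1/12 s, in which the tool goes at most 41.7 mm and 7.16 degrees, less where a joint would pass 70% of its speed; a pose out of reach is approached as far as the arm can. A call with a gripper value outside its range is refused whole. The fingers move at their own pace and stop on an object; the grip force is fixed at half the most. Time passes only in rows, so rows that repeat a pose let the fingers close. It gives the time, the measured TCP pose, the force and the opening at its end, in the units of the state.
- state(): the state, without advancing time (a new reading comes with each control period).
- capture(name): name is "scene" or "top" or "wrist"; returns (picture, depth): 420x560x3 uint8, red, green, blue; 420x560 float32, m along the optical axis (not along the pixel's ray), 0 where there is no reading.
- camera_params(name): a dict with "intrinsics" (3x3 intrinsics, pixels), "k1" (the pictures are not rectified: a ray, as slopes to the right and down, at radius r is drawn at 1 + k1 r^2 times it, then the intrinsics apply), "pose" (4x4, takes a point from camera to world coordinates). Camera axes: x right, y down, z forward; pixel columns grow to the right and rows downward; lengths in m; the calibration is good to about 2 mm. A picture is of the moment at which its call begins: read the wrist's pose just before it. camera_params takes no time and is no camera call; for the wrist camera it gives the pose at the moment of the call.
- finish_job(): hands the job in, once; it reports no verdict.
The state is a dict: "time_s": time; "joint_positions": joint angles; "qvel": joint speeds; "effort": joint torques, N m; "position": TCP position; "orientation": TCP orientation; "ft_force": force on the tool from outside, world axes, zero at the start; "wrist_torque": the same for the moment, N m; "opening": opening from 0.0 (shut) to 1.0 (fully open).
Only numpy, scipy, OpenCV 4.12 (cv2) and the standard library are available. Lean on these libraries where they do the work, as an engineer would, in place of code of your own. Each camera call takes 0.05 s, during which the arm holds its last target. There are 200 camera calls.

## Working session

There is one attempt and no reset: what is moved stays moved. The work goes in short steps, Python scripts to look and compute and a tool call to move; the robot and the scene stay as the last step left them, time stands still between calls to the robot, and variables do not carry over. Pictures are saved under pics/ and viewed, about 8 in all and at most 12, crops included, and the job is handed in when it is done.

Besides the shell and the picture viewer there is one more tool, called after "Emit:" as a command line: name --argument value ..., lists and objects as JSON in quotes. drive_tool: Moves the arm, as the interface text tells. Its arguments: {"type":"object","properties":{"turn":{"type":"array"},"dp":{"type":"array"},"gripper":{"type":"array"}},"required":["turn","dp","gripper"]}

```bash
mkdir -p pics
cat > h.py <<'E'
from plant import *
import numpy as np, cv2
from scipy.spatial.transform import Rotation as R
def grab(n,tag):
    P=camera_params(n); im,d=capture(n)
    cv2.imwrite(f'pics/{tag}.png',im[:,:,::-1]); np.savez(f'pics/{tag}.npz',im=im,d=d,K=P['intrinsics'],k1=P['k1'],T=P['pose'])
    return im,d,P
def cloud(tag):
    z=np.load(f'pics/{tag}.npz'); d=z['d'];K=z['K'];k1=float(z['k1'])
    v,u=np.indices(d.shape); x=(u-K[0,2])/K[0,0]; y=(v-K[1,2])/K[1,1]
    rd=np.hypot(x,y); r=rd.copy()
    for _ in range(8): r=rd/(1+k1*r*r)
    s=1/(1+k1*r*r)
    p=np.stack([x*s*d,y*s*d,d],-1)@z['T'][:3,:3].T+z['T'][:3,3]
    p[d==0]=np.nan
    return z['im'],p
def pose():
    s=state(); return np.array(s['position']),R.from_euler('xyz',s['orientation'],degrees=True)
def rel(p,Rt):
    "target world pose -> dp cm, turn deg in tool axes"
    p0,R0=pose(); print('dp',np.round(R0.inv().apply(np.array(p)-p0)*100,2),'turn',np.round((R0.inv()*Rt).as_rotvec(degrees=True),2))
E
python3 - <<'E'
from h import *
for n in('scene','top'):
    im,d,P=grab(n,n+'0'); print(n,P['pose'].round(3).tolist())
print(state())
a=cv2.imread('pics/scene0.png');b=cv2.imread('pics/top0.png')
cv2.imwrite('pics/both0.png',np.vstack([a,b])[:, :])
E
```

```text
scene [[0.399, 0.78, -0.481, 1.001], [0.917, -0.334, 0.218, -0.199], [0.01, -0.528, -0.849, 0.831], [0.0, 0.0, 0.0, 1.0]]
top [[0.021, -0.997, 0.073, 0.486], [-1.0, -0.021, 0.002, 0.028], [-0.001, -0.073, -0.997, 1.12], [0.0, 0.0, 0.0, 1.0]]
{'time_s': 0.1, 'joint_positions': array([ 6.02585717e+01,  2.16580303e+01,  4.57055182e+00,  7.30160891e+01,
       -2.32881092e-03,  8.36800831e+01]), 'qvel': array([ 0.02949334, -0.04694439,  0.1541625 , -0.08423924, -0.00509113,
       -0.05622352]), 'effort': array([ 8.97193991e-05, -4.64697754e+01,  2.70579976e+01,  1.20448612e-02,
       -1.80027387e-04, -1.31645982e-05]), 'position': array([0.22828031, 0.52711967, 0.23045085]), 'orientation': array([-1.79896805e+02, -9.08604308e-03,  1.56578483e+02]), 'ft_force': array([0.45372525, 1.08749958, 0.45158539]), 'wrist_torque': array([0.02862302, 0.01924435, 0.00988216]), 'opening': 0.9999647836552551}
```

View pics/scene0.png

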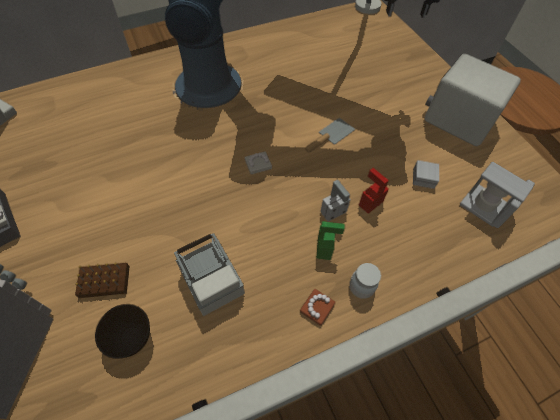

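View pics/top0.png

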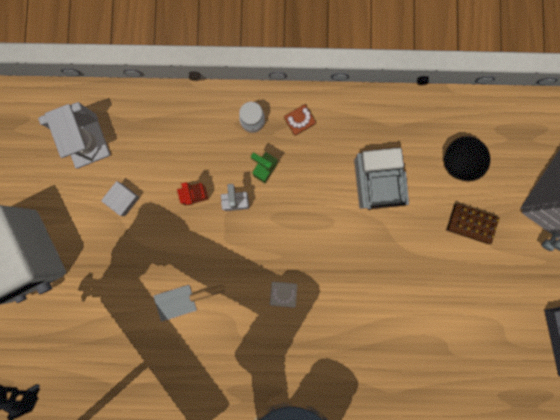

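Candidates for the flask: grey in scene (335,203)/top (235,198); green look-alike top (263,165); red look-alike top (193,193); grey block without handle top (120,198), which is the spare. I choose the grey one with the handle. The dock is at top (383,178), with its mouth towards the robot (−x). Next I'll measure and check a close crop.

Run:
```python
from h import *
a=cv2.imread('pics/scene0.png')[150:280,290:410];b=cv2.imread('pics/top0.png')[130:230,170:290]
c=cv2.imread('pics/scene0.png')[225:315,165:255]; 
f=lambda i:cv2.resize(i,(390,300),interpolation=cv2.INTER_CUBIC)
e=cv2.imread('pics/top0.png')[135:220,345:420]
cv2.imwrite('pics/crop0.png',np.vstack([np.hstack([f(a),f(b)]),np.hstack([f(c),f(e)])]))
for tag,box in(('top0',(150,220,200,260)),('scene0',(175,225,310,355))):
    im,p=cloud(tag); v0,v1,u0,u1=box
    q=p[v0:v1,u0:u1]; c=im[v0:v1,u0:u1].astype(int); sat=c.max(-1)-c.min(-1)
    for lo,hi in((.02,.055),(.055,.066),(.075,.11),(.11,.125)):
        m=(q[...,2]>lo)&(q[...,2]<hi)&(sat<35)
        k=q[m]; 
        if len(k)>4:
            r=cv2.minAreaRect((k[:,:2]*1000).astype(np.float32)); print(tag,lo,len(k),k.mean(0).round(4),k.min(0).round(3),k.max(0).round(3),np.round(r[0],1),np.round(r[1],1),round(r[2],1))
im,p=cloud('top0')
q=p[140:215,350:415]
for lo,hi in((.045,.066),(.07,.076),(.076,.085),(.085,.095),(.095,.13)):
    k=q[(q[...,2]>lo)&(q[...,2]<hi)]
    if len(k)>4:
        r=cv2.minAreaRect((k[:,:2]*1000).astype(np.float32)); print('dock',lo,len(k),k.mean(0).round(4),k.min(0).round(3),k.max(0).round(3),np.round(r[0],1),np.round(r[1],1),round(r[2],1))
for n,u,v in(('green',263,165),('red',193,193),('jar',252,115),('a',284,294),('spare',120,198),('knife',210,292)): print(n,p[v,u].round(3))
```

```text
top0 0.02 40 [0.5786 0.1307 0.0412] [0.568 0.112 0.022] [0.606 0.165 0.055] [587.1 139.3] [32.5 53.7] 6.6
top0 0.055 291 [0.5886 0.1414 0.06  ] [0.568 0.112 0.055] [0.609 0.174 0.065] [588.7 142.9] [36.2 59.9] 6.6
top0 0.075 22 [0.5849 0.1374 0.0964] [0.57  0.134 0.08 ] [0.615 0.146 0.107] [591.7 136.8] [11.2 44.6] 81.9
top0 0.11 147 [0.595  0.1435 0.1149] [0.571 0.135 0.11 ] [0.62  0.152 0.12 ] [595.8 143.7] [49.9 14.1] 6.4
scene0 0.02 203 [0.6018 0.1336 0.038 ] [0.575 0.112 0.02 ] [0.611 0.173 0.055] [602.9 136.6] [66.3 31.4] 64.8
scene0 0.055 221 [0.5931 0.1334 0.0606] [0.573 0.112 0.055] [0.61  0.174 0.066] [589.7 142.7] [36.1 59.2] 5.6
scene0 0.075 99 [0.5972 0.1394 0.0983] [0.572 0.134 0.076] [0.621 0.155 0.11 ] [597.1 140.3] [51.2 14.8] 18.4
scene0 0.11 120 [0.5984 0.1425 0.1155] [0.572 0.084 0.11 ] [0.668 0.152 0.119] [627.1 126.9] [ 34.8 113.2] 61.1
dock 0.045 1113 [ 0.6274 -0.1946  0.0602] [ 0.58  -0.254  0.045] [ 0.704 -0.141  0.066] [ 646.4 -197.6] [125.6 103.9] 5.3
dock 0.07 63 [ 0.6422 -0.2005  0.0734] [ 0.581 -0.241  0.07 ] [ 0.697 -0.148  0.076] [ 645.5 -195.2] [117.7  77.6] 10.6
dock 0.076 288 [ 0.6335 -0.1989  0.0817] [ 0.574 -0.255  0.076] [ 0.712 -0.148  0.085] [ 643.6 -199.8] [133.7  96.2] 7.2
dock 0.085 1124 [ 0.6613 -0.197   0.0896] [ 0.573 -0.254  0.085] [ 0.712 -0.149  0.095] [ 643.4 -200.1] [134.  96.] 6.2
dock 0.095 56 [ 0.6557 -0.1993  0.0986] [ 0.633 -0.243  0.095] [ 0.7   -0.152  0.103] [ 667.4 -197.4] [95.5 61.6] 85.4
green [0.665 0.076 0.111]
red [0.605 0.24  0.057]
jar [0.788 0.106 0.073]
a [0.371 0.022 0.013]
spare [0.591 0.418 0.037]
knife [0.373 0.199 0.021]
```

View pics/crop0.png

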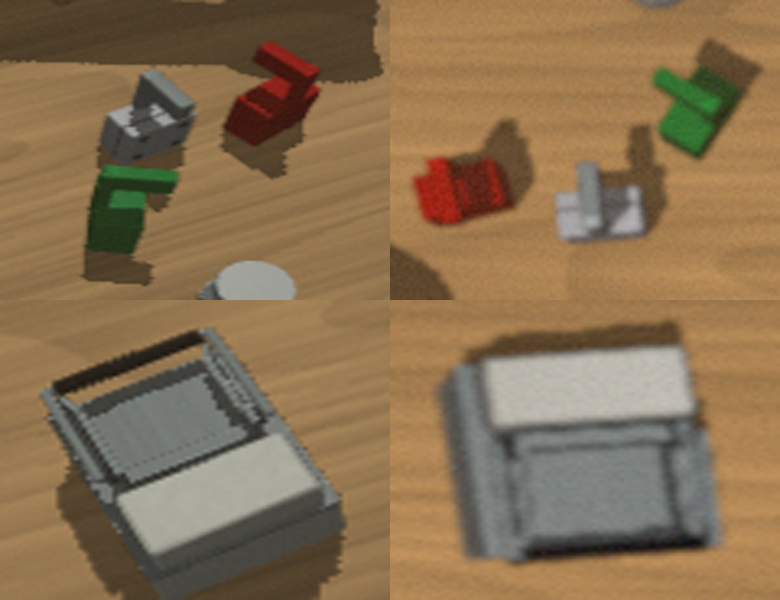

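The crop shows the grey flask standing with its fin overhanging towards +x, so its base faces the robot and it will tip towards −x with the nose towards +x. Red and green are look-alikes. The dock mouth, with the black roller, faces the robot. The sizes fit (36.2×59.9 body, 49.9×14.1 fin, yaw 6.5°). I'll move behind the fin and push.

Run:
```python
from h import *
Rt=R.from_euler('xyz',[180,0,-173.6],degrees=True)
for p in((.655,.150,.23),(.655,.150,.085),(.575,.1415,.085)): rel(p,Rt)
```

```text
dp [-54.15 -17.64   0.07] turn [ -0.1   -0.04 -29.82]
dp [-54.15 -17.62  14.57] turn [ -0.1   -0.04 -29.82]
dp [-47.15 -21.58  14.58] turn [ -0.1   -0.04 -29.82]
```

Emit:
drive_tool --turn '[[0, 0, -10], [0, 0, -20], [0, 0, -29.8], [0, 0, -29.8], [0, 0, -29.8]]' --dp '[[-54.2, -17.6, 0], [-54.2, -17.6, 0], [-54.2, -17.6, 0], [-54.2, -17.6, 0], [-54.2, -17.6, 0]]' --gripper '[255, 255, 255, 255, 255]'

```text
time_s: 0.52
position: [0.3751, 0.3979, 0.2307]
orientation: [-179.9, -0.1, -173.3]
ft_force: [0.2, 0.4, -0.2]
opening: 0.301
```

Run:
```python
from h import *
Rt=R.from_euler('xyz',[180,0,-173.6],degrees=True)
print(state()['time_s'],pose()[0])
for p in((.655,.150,.23),): rel(p,Rt)
```

```text
0.5167 [0.3750824  0.39785036 0.2306772 ]
dp [-24.9  -27.89   0.07] turn [-0.1  -0.11  0.32]
```

Emit:
drive_tool --turn '[[0, 0, 0.3], [0, 0, 0.3], [0, 0, 0.3], [0, 0, 0.3], [0, 0, 0.3]]' --dp '[[-24.9, -27.9, 0], [-24.9, -27.9, 0], [-24.9, -27.9, 0], [-24.9, -27.9, 0], [-24.9, -27.9, 0]]' --gripper '[255, 255, 255, 255, 255]'

```text
time_s: 0.93
position: [0.5314, 0.2589, 0.2304]
orientation: [-179.9, -0.2, -173.6]
ft_force: [1.1, 0.4, -0.2]
opening: -0.002
```

Run:
```python
from h import *
Rt=R.from_euler('xyz',[180,0,-173.6],degrees=True)
rel((.655,.150,.23),Rt)
```

```text
dp [-11.07 -12.2    0.03] turn [-0.1  -0.16  0.02]
```

Emit:
drive_tool --turn '[[0, 0, 0], [0, 0, 0], [0, 0, 0], [0, 0, 0], [0, 0, 0]]' --dp '[[-11.1, -12.2, 0], [-11.1, -12.2, 0], [-11.1, -12.2, 0], [-11.1, -12.2, 0], [-11.1, -12.2, 0]]' --gripper '[255, 255, 255, 255, 255]'

```text
time_s: 1.35
position: [0.6597, 0.1437, 0.2275]
orientation: [-179.7, -0.2, -174.0]
ft_force: [-0.6, -1.2, 0.6]
opening: -0.004
```

Emit:
drive_tool --turn '[[0, 0, 0], [0, 0, 0], [0, 0, 0], [0, 0, 0], [0, 0, 0]]' --dp '[[0, 0, 14.5], [0, 0, 14.5], [0, 0, 14.5], [0, 0, 14.5], [0, 0, 14.5]]' --gripper '[255, 255, 255, 255, 255]'

```text
time_s: 1.77
position: [0.6534, 0.142, 0.0748]
orientation: [-179.7, -1.0, -174.0]
ft_force: [-1.5, -0.1, -1.1]
opening: -0.003
```

Run:
```python
from h import *
Rt=R.from_euler('xyz',[180,0,-173.6],degrees=True)
rel((.575,.1415,.085),Rt)
```

```text
dp [ 7.82  0.76 -0.89] turn [-0.3  -0.99 -0.43]
```

Emit:
drive_tool --turn '[[0, -1, 0], [0, -1, 0], [0, -1, 0], [0, -1, 0], [0, -1, 0]]' --dp '[[0.8, 0.6, -1], [1.6, 0.6, -1], [2.4, 0.6, -1], [3.2, 0.6, -1], [4.0, 0.6, -1]]' --gripper '[255, 255, 255, 255, 255]'

```text
time_s: 2.18
position: [0.6142, 0.1444, 0.0879]
orientation: [-179.7, 0.2, -174.0]
ft_force: [-0.3, 0.4, 0.0]
opening: -0.002
```

Emit:
drive_tool --turn '[[0, 0, 0], [0, 0, 0], [0, 0, 0], [0, 0, 0], [0, 0, 0]]' --dp '[[0.8, 0, 0], [1.6, 0, 0], [2.4, 0, 0], [3.2, 0, 0], [4.0, 0, 0]]' --gripper '[255, 255, 255, 255, 255]'

```text
time_s: 2.6
position: [0.5745, 0.1404, 0.089]
orientation: [-179.7, 0.3, -174.0]
ft_force: [-0.6, 0.3, 0.5]
opening: 0.002
```

Emit:
drive_tool --turn '[[0, 0, 0], [0, 0, 0], [0, 0, 0]]' --dp '[[0, 0, 0], [0, 0, 0], [0, 0, 0]]' --gripper '[255, 255, 255]'

```text
time_s: 2.85
position: [0.575, 0.1405, 0.0894]
orientation: [-179.7, 0.4, -174.0]
ft_force: [-0.6, 0.1, -0.2]
opening: -0.001
```

Run:
```python
from h import *
grab('scene','s1');grab('top','t1')
a=cv2.imread('pics/s1.png')[130:290,230:420];b=cv2.imread('pics/t1.png')[130:290,170:360]
f=lambda i:cv2.resize(i,(400,340))
cv2.imwrite('pics/c1.png',np.hstack([f(a),f(b)]))
```

```text
(no output)
```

View pics/c1.png

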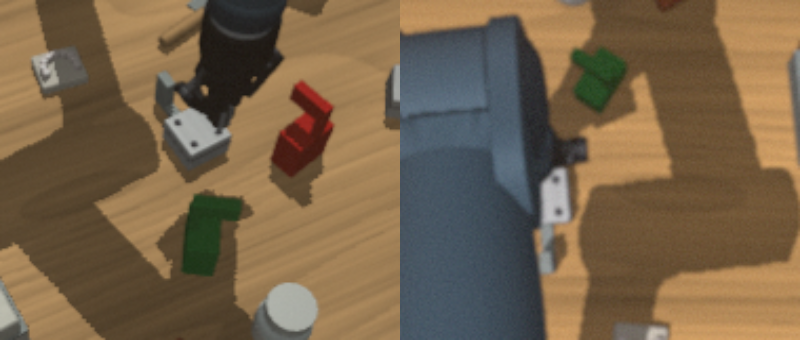

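The flask now lies on its base, fin up towards the robot (crop left, about (165,95) to (225,140)), and red and green are untouched. I'll raise the arm and look with the wrist camera.

Emit:
drive_tool --turn '[[0, 0, 0], [0, 0, 0], [0, 0, 0], [0, 0, 0], [0, 0, 0]]' --dp '[[0, 0, -4], [0, 0, -8], [2, 0, -12], [6, 0, -14], [6, 0, -14]]' --gripper '[255, 200, 100, 60, 60]'

```text
time_s: 3.37
position: [0.5132, 0.135, 0.2338]
orientation: [-179.7, 0.6, -174.0]
ft_force: [-0.0, 0.4, -0.1]
opening: 0.566
```

Run:
```python
from h import *
grab('scene','s2');_,_,P=grab('wrist','w2');print(P['pose'].round(3).tolist())
a=cv2.imread('pics/s2.png')[130:270,230:400];b=cv2.imread('pics/w2.png')
f=lambda i:cv2.resize(i,(400,320))
cv2.imwrite('pics/c2.png',np.hstack([f(a),f(b)]))
for tag in('s2','w2'):
    im,p=cloud(tag); sat=np.ptp(im.astype(int),axis=-1)
    reg=(p[...,0]>.42)&(p[...,0]<.62)&(p[...,1]>.06)&(p[...,1]<.2)&(sat<40)
    for lo,hi in((.032,.040),(.043,.056)):
        k=p[reg&(p[...,2]>lo)&(p[...,2]<hi)]
        if len(k)>4:
            r=cv2.minAreaRect((k[:,:2]*1000).astype(np.float32)); print(tag,lo,len(k),k.mean(0).round(4),np.round(r[0],1),np.round(r[1],1),round(r[2],1))
print(state()['position'])
```

```text
[[-0.105, 0.952, 0.286, 0.441], [0.994, 0.102, 0.026, 0.129], [-0.004, 0.287, -0.958, 0.374], [0.0, 0.0, 0.0, 1.0]]
s2 0.032 481 [0.5378 0.1355 0.0368] [513.8 134.2] [111.3  60. ] 6.7
s2 0.043 52 [0.469  0.1278 0.0497] [466.8 128.4] [26.7 12.8] 6.1
w2 0.032 3908 [0.5368 0.1394 0.0359] [511.1 136.2] [114.4  59.9] 6.9
w2 0.043 474 [0.4665 0.131  0.0499] [466.7 131. ] [24.3 12.9] 5.9
[0.51459719 0.1349057  0.23032718]
```

View pics/c2.png

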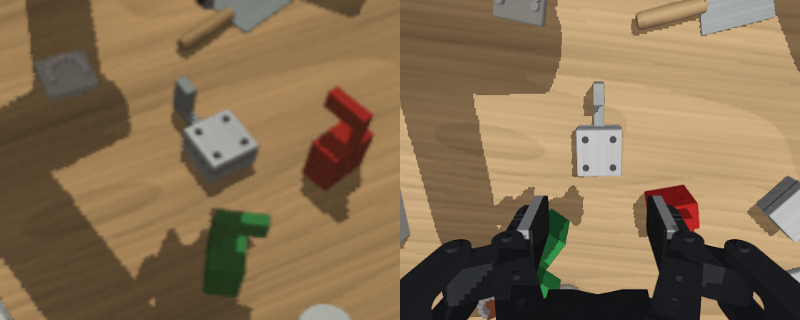

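Crop: the flask is lying flat with its fin at wrist-image (598,92) in the crop. Both cameras agree on x=0.467 and y=0.128–0.131. I'll grasp with a 10° lean, tool top back, for bail clearance.

```bash
cat >> h.py <<'E'
def Rtool(yaw,lean): return R.from_euler('z',yaw,degrees=True)*R.from_euler('y',-lean,degrees=True)*R.from_euler('xyz',[180,0,180],degrees=True)
E
python3 - <<'E'
from h import *
Rt=Rtool(6.4,10)
g=np.array([.4667,.130,.030])
for h in(.08,0): rel(g+[0,0,h]+Rt.apply([0,0,.019]),Rt)
E
```

```text
dp [ 4.61  0.08 13.86] turn [-0.32 -9.47 -0.37]
dp [ 4.69  0.12 21.86] turn [-0.32 -9.47 -0.37]
```

Emit:
drive_tool --turn '[[-0.3, -5, -0.4], [-0.3, -9.5, -0.4], [-0.3, -9.5, -0.4], [-0.3, -9.5, -0.4], [-0.3, -9.5, -0.4]]' --dp '[[3, 0.1, 4], [4.6, 0.1, 8], [4.6, 0.1, 11], [4.6, 0.1, 13.9], [4.6, 0.1, 13.9]]' --gripper '[60, 60, 60, 60, 60]'

```text
time_s: 3.88
position: [0.4597, 0.129, 0.0811]
orientation: [-179.9, 8.9, -173.6]
ft_force: [-2.2, -0.3, -1.2]
opening: 0.764
```

Run:
```python
from h import *
Rt=Rtool(6.4,10)
g=np.array([.4667,.130,.030])
for h in(.0,): rel(g+[0,0,h]+Rt.apply([0,0,.019]),Rt)
```

```text
dp [0.05 0.03 7.06] turn [-0.05 -1.07  0.03]
```

Emit:
drive_tool --turn '[[0, -1, 0], [0, -1, 0], [0, -1, 0], [0, -1, 0], [0, -1, 0]]' --dp '[[0, 0, 2.5], [0, 0, 5], [0, 0, 7.1], [0, 0, 7.1], [0, 0, 7.1]]' --gripper '[60, 60, 60, 60, 60]'

```text
time_s: 4.3
position: [0.4715, 0.1302, 0.0109]
orientation: [-179.9, 9.8, -173.6]
ft_force: [0.6, 0.9, 0.6]
opening: 0.764
```

Run:
```python
from h import *
Rt=Rtool(6.4,10)
g=np.array([.4667,.130,.030])
for h in(.0,): rel(g+[0,0,h]+Rt.apply([0,0,.019]),Rt)
```

```text
dp [ 0.14  0.04 -0.07] turn [-0.06 -0.17  0.02]
```

Close the gripper, and refine the dock pose meanwhile.

Emit:
drive_tool --turn '[[0, 0, 0], [0, 0, 0], [0, 0, 0], [0, 0, 0], [0, 0, 0]]' --dp '[[0.1, 0, 0], [0.1, 0, 0], [0.1, 0, 0], [0.1, 0, 0], [0.1, 0, 0]]' --gripper '[150, 255, 255, 255, 255]'

```text
time_s: 4.72
position: [0.4716, 0.1304, 0.012]
orientation: [-180.0, 10.0, -173.6]
ft_force: [-2.3, 0.3, 4.9]
opening: 0.154
```

Emit:
drive_tool --turn '[[0, 0, 0], [0, 0, 0], [0, 0, 0], [0, 0, 0], [0, 0, 0]]' --dp '[[0, 0, 0], [0, 0, 0], [0, 0, 0], [0, 0, 0], [0, 0, 0]]' --gripper '[255, 255, 255, 255, 255]'

```text
time_s: 5.13
position: [0.4712, 0.1303, 0.012]
orientation: [-180.0, 9.9, -173.6]
ft_force: [-2.1, -0.8, 3.9]
opening: 0.155
```

Run:
```python
from h import *
from scipy.optimize import least_squares
im,p=cloud('top0'); im2,p2=cloud('scene0')
for nm,(I,P) in(('top',(im,p)),('scene',(im2,p2))):
    g=I.astype(int).max(-1)
    reg=(P[...,0]>.5)&(P[...,0]<.75)&(P[...,1]>-.3)&(P[...,1]<-.12)
    bar=P[reg&(g<45)&(P[...,2]>.076)&(P[...,2]<.1)]
    print(nm,'bar',len(bar),bar.mean(0).round(4) if len(bar) else '')
    if len(bar)>9:
        r=cv2.minAreaRect((bar[:,:2]*1000).astype(np.float32));print(np.round(r[0],1),np.round(r[1],1),r[2])
    sat=np.ptp(I.astype(int),axis=-1)
    dk=P[reg&(abs(P[...,2]-.06)<.004)]
    for off in(.0,):
        r=cv2.minAreaRect((dk[:,:2]*1000).astype(np.float32));print('deck',len(dk),np.round(r[0],1),np.round(r[1],1),r[2])
    # in guess dock frame: deck row widths
    c,s=np.cos(np.radians(6.2)),np.sin(np.radians(6.2))
    q=(P[...,:2]-[.5838,-.2066])@np.array([[c,-s],[s,c]])
    for x0 in(.01,.025,.04,.055):
        m=reg&(abs(q[...,0]-x0)<.007)
        y=q[...,1][m&(abs(P[...,2]-.06)<.004)]; h=q[...,1][m&(P[...,2]>.074)&(P[...,2]<.1)]
        print(x0,'deck y',np.percentile(y,[1,99]).round(4),'hi y',np.percentile(h,[0,2,98,100]).round(4),'inner',h[h<0].max().round(4),h[h>0].min().round(4))
    m=reg&(abs(q[...,1])<.02); 
    o=np.argsort(q[...,0][m]); print(nm,[(round(a*1000),round(b*1000)) for a,b in zip(q[...,0][m][o][::14],P[...,2][m][o][::14])])
```

```text
top bar 73 [ 0.5844 -0.2106  0.0878]
[ 584.2 -208.4] [ 5.8 74.5] 7.14983606338501
deck 1005 [ 647.4 -198.5] [125.7 103. ] 6.475658416748047
0.01 deck y [-0.0472  0.0515] hi y [-0.0468 -0.0463  0.0474  0.0477] inner -0.0095 0.0127
0.025 deck y [-0.0483  0.0519] hi y [-0.0485 -0.0477  0.0477  0.048 ] inner -0.0327 0.033
0.04 deck y [-0.0476  0.0517] hi y [-0.0469 -0.0466  0.0472  0.048 ] inner -0.0325 0.0336
0.055 deck y [-0.0487  0.0522] hi y [-0.0479 -0.0465  0.0476  0.0481] inner -0.0317 0.0334
top [(-86, -2), (-83, 2), (-81, 0), (-79, 3), (-77, 1), (-75, -1), (-73, -1), (-70, 3), (-68, 0), (-66, -2), (-64, 1), (-62, 2), (-60, 5), (-58, 0), (-55, -1), (-53, 0), (-51, -2), (-49, 0), (-46, -1), (-44, 3), (-42, 2), (-40, -3), (-38, 4), (-36, -1), (-34, 2), (-31, 2), (-29, 0), (-27, -3), (-25, 1), (-23, 0), (-21, 2), (-18, 0), (-16, 0), (-14, 2), (-12, 1), (-9, -1), (-7, -1), (-6, 88), (-5, -6), (-4, 88), (-4, 86), (-2, -1), (-1, 86), (1, 90), (3, 85), (7, 61), (8, 62), (10, 59), (12, 62), (14, 59), (16, 56), (18, 57), (20, 61), (22, 61), (23, 61), (25, 61), (27, 64), (29, 61), (31, 62)
[... 1830 characters left out ...]
(93, 90), (95, 91), (96, 91), (98, 90), (100, 89), (101, 91), (103, 89), (104, 90), (106, 90), (108, 89), (109, 91), (111, 90), (112, 91), (114, 92), (116, 93), (117, 90), (119, 93), (120, 91), (122, 92), (123, 89), (124, 90), (125, 59), (126, 19), (126, 1), (126, 81), (126, 14), (126, 88), (126, 62), (127, 46), (127, 35), (127, 80), (127, 8), (127, 31), (127, 73), (127, 27), (127, 84), (127, 12), (127, 62), (127, 87), (128, 86), (128, 76), (128, 55), (129, 1), (129, 59), (131, 0), (133, 2), (134, 1), (136, -1), (138, 0), (140, 0), (142, 1), (143, 1), (145, 0), (146, 0), (149, 0), (150, 1), (152, 1), (154, 0), (155, 0), (157, 2), (159, 1), (160, 0), (162, -2), (164, -1), (165, -1), (168, 1)]
```

```bash
cat >> h.py <<'E'
import json
def save_grip(nose,yaw=6.4,tilt=0):
    p,Rt=pose(); Rf=R.from_euler('z',yaw,degrees=True)*R.from_euler('y',-tilt,degrees=True)
    json.dump(dict(t=Rt.inv().apply(np.array(nose)-p).tolist(),r=(Rt.inv()*Rf).as_quat().tolist()),open('grip.json','w'))
DO=np.array([.584,-.2072,.06]); DY=6.4
def goto(x,y,z,tilt,yaw=None):
    "nose lower edge at dock x,y, z above deck (mm)"
    G=json.load(open('grip.json')); Rd=R.from_euler('z',DY,degrees=True)
    Rf=R.from_euler('z',DY if yaw is None else yaw,degrees=True)*R.from_euler('y',-tilt,degrees=True)
    Rt=Rf*R.from_quat(G['r']).inv(); pn=DO+Rd.apply(np.array([x,y,z])/1000)
    rel(pn-Rt.apply(G['t']),Rt)
def where():
    G=json.load(open('grip.json'));p,Rt=pose();Rd=R.from_euler('z',DY,degrees=True)
    n=Rd.inv().apply(p+Rt.apply(G['t'])-DO)*1000; e=(Rd.inv()*Rt*R.from_quat(G['r'])).as_euler('ZYX',degrees=True)
    print('nose dock mm',n.round(1),'yaw,-tilt,roll',e.round(1),'t',round(state()['time_s'],2),'F',np.round(state()['ft_force'],1),'op',round(state()['opening'],3))
E
python3 - <<'E'
from h import *
c,s=np.cos(np.radians(6.4)),np.sin(np.radians(6.4))
save_grip((.4667+.1025*c,.1303+.1025*s,0)); where()
goto(-60,0,80,22)
E
```

```text
nose dock mm [ 23.6 348.5 -60. ] yaw,-tilt,roll [0. 0. 0.] t 5.13 F [-2.1 -0.8  3.9] op 0.155
dp [  6.22 -34.85 -11.47] turn [ 1.0e-02 -2.2e+01  1.0e-02]
```

Emit:
drive_tool --turn '[[0, 0, 0], [0, 0, 0], [0, 0, 0], [0, 0, 0], [0, 0, 0]]' --dp '[[0.2, 0, -2], [0.5, 0, -4], [1, 0, -7], [1.5, 0, -10], [1.5, 0, -12]]' --gripper '[255, 255, 255, 255, 255]'

```text
time_s: 5.55
position: [0.4343, 0.1263, 0.1288]
orientation: [-180.0, 9.9, -173.6]
ft_force: [0.3, 0.9, -2.7]
opening: 0.16
```

Run:
```python
from h import *
where(); goto(-60,0,80,22)
```

```text
nose dock mm [-13.7 348.6  56.6] yaw,-tilt,roll [ 0.   0.1 -0. ] t 5.55 F [ 0.3  0.9 -2.7] op 0.16
dp [  4.58 -34.85   0.68] turn [ 1.000e-02 -2.208e+01  2.000e-02]
```

Emit:
drive_tool --turn '[[0, -3, 0], [0, -6, 0], [0, -10, 0], [0, -14, 0], [0, -18, 0]]' --dp '[[1, -3, 0.2], [2, -6, 0.3], [3, -10, 0.4], [4, -14, 0.5], [4.6, -18, 0.7]]' --gripper '[255, 255, 255, 255, 255]'

```text
time_s: 5.97
position: [0.4096, -0.0497, 0.1147]
orientation: [179.9, 27.1, -173.5]
ft_force: [1.3, -0.3, -4.7]
opening: 0.152
```

Run:
```python
from h import *
where(); goto(-60,0,80,22)
```

```text
nose dock mm [-58.6 176.7  72.1] yaw,-tilt,roll [  0.1 -17.2   0.1] t 5.97 F [ 1.3 -0.3 -4.7] op 0.152
dp [ 1.000e-02 -1.765e+01  1.000e-02] turn [ 0.14 -4.85  0.07]
```

Emit:
drive_tool --turn '[[0, -2, 0], [0, -3, 0], [0, -4.8, 0], [0, -4.8, 0], [0, -4.8, 0]]' --dp '[[0, -4, 0], [0, -8, 0], [0, -12, 0], [0, -15, 0], [0, -17.6, 0]]' --gripper '[255, 255, 255, 255, 255]'

```text
time_s: 6.38
position: [0.4284, -0.2275, 0.1137]
orientation: [180.0, 31.8, -173.7]
ft_force: [1.8, -0.3, -2.8]
opening: 0.158
```

Emit:
drive_tool --turn '[[0, 0, 0], [0, 0, 0]]' --dp '[[0, 0, 0], [0, 0, 0]]' --gripper '[255, 255]'

```text
time_s: 6.55
position: [0.428, -0.2297, 0.1132]
orientation: [180.0, 31.7, -173.9]
ft_force: [-1.0, 0.8, -1.9]
opening: 0.156
```

Run:
```python
from h import *
where(); goto(-12,0,9,22)
for n in('scene','top','wrist'): grab(n,n[0]+'3')
a=cv2.imread('pics/s3.png')[160:320,120:300];b=cv2.imread('pics/w3.png')
f=lambda i:cv2.resize(i,(400,340))
cv2.imwrite('pics/c3.png',np.hstack([f(a),f(b)]))
Rd=R.from_euler('z',DY,degrees=True)
for tag in('w3','s3','t3'):
    im,p=cloud(tag); q=Rd.inv().apply((p-DO).reshape(-1,3)).reshape(p.shape)*1000
    for x0 in(25,45):
        m=(abs(q[...,0]-x0)<9)&(abs(q[...,1])<60)
        h=q[...,1][m&(q[...,2]>14)&(q[...,2]<30)]; print(tag,x0,len(h), 'hi', np.percentile(h,[1,99]).round(1) if len(h) else '', 'inner',h[h<0].max(initial=-99).round(1),h[h>0].min(initial=99).round(1))
    bar=q[(im.max(-1)<45)&(abs(q[...,0])<15)&(abs(q[...,1])<42)&(q[...,2]>15)&(q[...,2]<35)]
    print(tag,'bar',len(bar),bar.mean(0).round(1),np.polyfit(bar[:,1],bar[:,0],1).round(3) if len(bar)>5 else '')
```

```text
nose dock mm [-62.1  -5.1  78.4] yaw,-tilt,roll [ -0.3 -21.8   0.1] t 6.55 F [-1.   0.8 -1.9] op 0.156
dp [-0.61  0.48  8.57] turn [-0.1  -0.24 -0.29]
w3 25 0 hi  inner -99.0 99.0
w3 45 0 hi  inner -99.0 99.0
w3 bar 0 [nan nan nan] 
s3 25 74 hi [-49.6  46.5] inner -34.7 31.9
s3 45 52 hi [-49.2  47.2] inner -34.5 31.9
s3 bar 121 [ 0.8 -5.7 27.5] [0.008 0.877]
t3 25 85 hi [-47.3  48.5] inner -31.6 33.5
t3 45 62 hi [-47.5  48.3] inner -32.0 33.8
t3 bar 72 [ 0.  -2.2 27.4] [-0.008 -0.002]<stdin>:14: RuntimeWarning: Mean of empty slice.
  ret = um.true_divide(
```

View pics/c3.png

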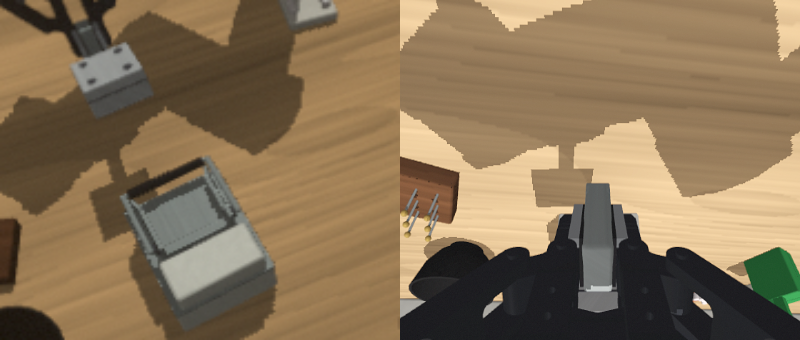

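Crop: flask held nose-up in front of the dock, bail down, roller at (165,178) in the left crop. Now the lateral offset between flask and dock within each camera.

Run:
```python
from h import *
where()
G=json.load(open('grip.json'));p0,Rt=pose();Rf=Rt*R.from_quat(G['r']);n=p0+Rt.apply(G['t'])
for tag in('s3','t3'):
    im,p=cloud(tag); q=Rf.inv().apply((p-n).reshape(-1,3)).reshape(p.shape)*1000
    k=q[(abs(q[...,2]-36)<5)&(q[...,0]>-70)&(q[...,0]<10)&(abs(q[...,1])<45)&(np.ptp(im.astype(int),axis=-1)<40)]
    r=cv2.minAreaRect(k[:,:2].astype(np.float32)); print(tag,len(k),k.mean(0).round(1),np.percentile(k,[1,99],axis=0).round(1).tolist(),np.round(r[0],1),np.round(r[1],1),round(r[2],1))
    A=np.c_[k[:,:2],np.ones(len(k))]; print('plane',np.linalg.lstsq(A,k[:,2],rcond=None)[0].round(3))
```

```text
nose dock mm [-62.2  -0.6  77.7] yaw,-tilt,roll [ -0.1 -21.7   0.2] t 6.7 F [ 0.6  0.6 -2.4] op 0.151
s3 484 [-23.7  -5.7  37.4] [[-58.2, -35.1, 31.6], [1.9, 23.7, 39.9]] [-28.6  -5.5] [62.4 59.9] 0.5
plane [-4.4000e-02 -3.0000e-03  3.6372e+01]
t3 774 [-28.3  -0.3  36.8] [[-58.7, -29.6, 32.1], [0.2, 28.6, 40.3]] [-29.3  -0.6] [61.6 59.2] 0.2
plane [-1.6000e-02 -1.0000e-02  3.6321e+01]
```

Run:
```python
from h import *
where(); goto(-16,-.3,9,24)
```

```text
nose dock mm [-62.2  -0.6  77.7] yaw,-tilt,roll [ -0.1 -21.7   0.2] t 6.7 F [ 0.6  0.6 -2.4] op 0.151
dp [-0.22 -0.01  8.65] turn [ 0.15 -2.26 -0.17]
```

Emit:
drive_tool --turn '[[0, -1, 0], [0, -2, 0], [0, -2.3, 0], [0, -2.3, 0], [0, -2.3, 0]]' --dp '[[0, 0, 2], [-0.1, 0, 4], [-0.1, 0, 6], [-0.2, 0, 7.6], [-0.2, 0, 8.3]]' --gripper '[255, 255, 255, 255, 255]'

```text
time_s: 7.12
position: [0.4718, -0.2175, 0.0411]
orientation: [179.6, 33.9, -173.7]
ft_force: [0.4, -0.2, -3.9]
opening: 0.156
```

Emit:
drive_tool --turn '[[0, 0, 0], [0, 0, 0], [0, 0, 0]]' --dp '[[0, 0, 0], [0, 0, 0], [0, 0, 0]]' --gripper '[255, 255, 255]'

```text
time_s: 7.37
position: [0.4716, -0.2169, 0.0416]
orientation: [179.6, 33.9, -173.7]
ft_force: [-0.5, 0.5, -2.5]
opening: 0.155
```

Run:
```python
from h import *
where(); goto(-16,-.3,9,24);goto(15,-.3,9,24)
where()
grab('scene','s4');grab('top','t4')
G=json.load(open('grip.json'));p0,Rt=pose();Rf=Rt*R.from_quat(G['r']);n=p0+Rt.apply(G['t']);Rd=R.from_euler('z',DY,degrees=True)
for tag in('s4','t4'):
    im,p=cloud(tag); q=Rf.inv().apply((p-n).reshape(-1,3)).reshape(p.shape)*1000
    k=q[(abs(q[...,2]-36)<5)&(q[...,0]>-70)&(q[...,0]<10)&(abs(q[...,1])<45)&(np.ptp(im.astype(int),axis=-1)<40)]
    r=cv2.minAreaRect(k[:,:2].astype(np.float32)); print(tag,len(k),np.round(r[0],1),np.round(r[1],1),round(r[2],1))
    A=np.c_[k[:,:2],np.ones(len(k))]; print('plane',np.linalg.lstsq(A,k[:,2],rcond=None)[0].round(3))
    d=Rd.inv().apply((p-DO).reshape(-1,3)).reshape(p.shape)*1000
    m=(abs(d[...,0]-40)<20)&(abs(d[...,1])<60)&(d[...,2]>14)&(d[...,2]<30); h=d[...,1][m]; print('walls',np.percentile(h,[1,99]).round(1),h[h<0].max().round(1),h[h>0].min().round(1))
```

```text
nose dock mm [-18.3   3.4  10.3] yaw,-tilt,roll [ -0.  -23.9   0.4] t 7.37 F [-0.5  0.5 -2.5] op 0.155
dp [-0.11 -0.37  0.25] turn [ 0.37 -0.08 -0.09]
dp [-2.69 -0.38  1.98] turn [ 0.37 -0.08 -0.09]
nose dock mm [-18.3   3.4  10.3] yaw,-tilt,roll [ -0.  -23.9   0.4] t 7.37 F [-0.5  0.5 -2.5] op 0.155
s4 459 [-29.6  -0.1] [63.6 60.2] 0.2
plane [-3.4000e-02  1.0000e-03  3.5597e+01]
walls [-49.4  46.8] -34.5 31.8
t4 681 [-29.6   1.7] [61.2 60. ] 1.0
plane [-1.1000e-02 -6.0000e-03  3.6252e+01]
walls [-47.4  48.8] -31.8 33.5
```

Emit:
drive_tool --turn '[[0.4, 0, 0], [0.4, 0, 0], [0.4, 0, 0], [0.4, 0, 0]]' --dp '[[-0.1, -0.2, 0.2], [-0.1, -0.45, 0.3], [-0.1, -0.45, 0.3], [-0.1, -0.45, 0.3]]' --gripper '[255, 255, 255, 255]'

```text
time_s: 7.8
position: [0.4753, -0.2226, 0.0404]
orientation: [-179.8, 33.9, -173.7]
ft_force: [-0.4, 0.1, -3.4]
opening: 0.157
```

Run:
```python
from h import *
where(); 
for x in (-4,8,18): goto(x,-1.1,8,24)
```

```text
nose dock mm [-15.4  -2.9   9.3] yaw,-tilt,roll [ -0.1 -24.   -0.1] t 7.8 F [-0.4  0.1 -3.4] op 0.157
dp [-0.87  0.16  0.74] turn [-0.15 -0.   -0.08]
dp [-1.87  0.17  1.41] turn [-0.15 -0.   -0.08]
dp [-2.7   0.17  1.97] turn [-0.15 -0.   -0.08]
```

Emit:
drive_tool --turn '[[0, 0, 0], [0, 0, 0], [0, 0, 0], [0, 0, 0], [0, 0, 0]]' --dp '[[-0.4, 0.15, 0.4], [-0.8, 0.15, 0.7], [-1.2, 0.15, 0.9], [-1.6, 0.15, 1.2], [-1.9, 0.15, 1.4]]' --gripper '[255, 255, 255, 255, 255]'

```text
time_s: 8.22
position: [0.496, -0.218, 0.0369]
orientation: [-179.9, 33.5, -173.9]
ft_force: [-7.6, -2.5, -5.5]
opening: 0.152
```

Run:
```python
from h import *
where(); 
for x in (14,22): goto(x,-1.1,8,24)
grab('scene','s5')
a=cv2.imread('pics/s5.png')[190:320,140:290];cv2.imwrite('pics/c5.png',cv2.resize(a,(600,520)))
```

```text
nose dock mm [ 6.  -1.   5.1] yaw,-tilt,roll [ -0.3 -23.6  -0. ] t 8.22 F [-7.6 -2.5 -5.5] op 0.152
dp [-0.81 -0.06  0.27] turn [-0.18 -0.42 -0.27]
dp [-1.48 -0.06  0.72] turn [-0.18 -0.42 -0.27]
```

View pics/c5.png

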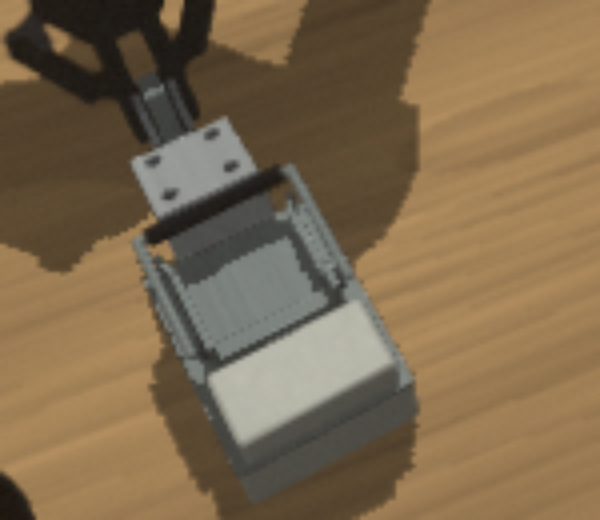

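The flask front is under the roller and is starting to lift it (crop (215,205)), centred between the arms. Continuing.

Emit:
drive_tool --turn '[[0, -0.4, 0], [0, -0.4, 0], [0, -0.4, 0], [0, -0.4, 0], [0, -0.4, 0]]' --dp '[[-0.4, 0, 0], [-0.8, 0, 0.2], [-1.1, 0, 0.4], [-1.4, 0, 0.6], [-1.6, 0, 0.7]]' --gripper '[255, 255, 255, 255, 255]'

```text
time_s: 8.68
position: [0.515, -0.2159, 0.0409]
orientation: [-179.9, 34.1, -173.7]
ft_force: [-7.4, -2.2, 1.0]
opening: 0.154
```

Run:
```python
from h import *
where(); 
for x,z,t in ((27,9,22),(30,5,12),(33,0,0)): goto(x,-1.1,z,t)
grab('scene','s6');im,p=cloud('s6')
Rd=R.from_euler('z',DY,degrees=True);d=Rd.inv().apply((p-DO).reshape(-1,3)).reshape(p.shape)*1000
b=d[(im.max(-1)<45)&(abs(d[...,1])<38)&(d[...,0]>-20)&(d[...,0]<40)&(d[...,2]>10)&(d[...,2]<90)];print(len(b),np.median(b,axis=0).round(1))
```

```text
nose dock mm [24.8 -0.8 10.1] yaw,-tilt,roll [ -0.2 -24.2  -0. ] t 8.68 F [-7.4 -2.2  1. ] op 0.154
dp [-0.24 -0.06 -0.14] turn [-0.12  2.15 -0.16]
dp [-0.96 -0.06 -1.22] turn [-0.11 12.15 -0.17]
dp [-2.12 -0.06 -2.32] turn [-0.1  24.15 -0.19]
131 [ 2.5 -2.  48.9]
```

The roller is now on the flask's top (bail about 0.3 rad). Levelling while advancing.

Emit:
drive_tool --turn '[[0, 3, 0], [0, 6, 0], [0, 9, 0], [0, 12, 0], [0, 12, 0]]' --dp '[[-0.3, 0, -0.3], [-0.5, 0, -0.6], [-0.7, 0, -0.9], [-1.0, 0, -1.2], [-1.0, 0, -1.2]]' --gripper '[255, 255, 255, 255, 255]'

```text
time_s: 9.15
position: [0.5202, -0.2164, 0.0593]
orientation: [-179.8, 22.3, -173.5]
ft_force: [2.3, 0.2, -3.6]
opening: 0.151
```

Run:
```python
from h import *
where(); 
for x,z,t in ((32,3,6),(34,1,0)): goto(x,-1.1,z,t)
```

```text
nose dock mm [33.9 -1.6  8.6] yaw,-tilt,roll [ -0.  -12.4  -0.2] t 9.15 F [ 2.3  0.2 -3.6] op 0.151
dp [ 0.01  0.04 -0.59] turn [-0.16  6.39  0.  ]
dp [-0.56  0.04 -1.25] turn [-1.700e-01  1.239e+01 -1.000e-02]
```

Emit:
drive_tool --turn '[[0, 3, 0], [0, 6, 0], [0, 9, 0], [0, 12.4, 0], [0, 12.4, 0]]' --dp '[[-0.1, 0, -0.3], [-0.2, 0, -0.6], [-0.4, 0, -0.9], [-0.7, 0, -1.25], [-0.7, 0, -1.25]]' --gripper '[255, 255, 255, 255, 255]'

```text
time_s: 9.57
position: [0.5248, -0.2162, 0.0743]
orientation: [-179.8, 10.1, -173.5]
ft_force: [1.6, 0.4, -4.7]
opening: 0.155
```

Emit:
drive_tool --turn '[[0, 0, 0], [0, 0, 0]]' --dp '[[0, 0, 0], [0, 0, 0]]' --gripper '[255, 255]'

```text
time_s: 9.73
position: [0.5249, -0.2161, 0.0735]
orientation: [-179.8, 10.2, -173.5]
ft_force: [0.5, -1.3, -5.1]
opening: 0.153
```

Run:
```python
from h import *
where(); 
for x,z,t in ((50,0.5,0),(60,0.5,0),(67,.5,0)): goto(x,-1.1,z,t)
grab('scene','s7');im,p=cloud('s7');where()
a=cv2.imread('pics/s7.png')[190:320,140:290];cv2.imwrite('pics/c7.png',cv2.resize(a,(600,520)))
Rd=R.from_euler('z',DY,degrees=True);d=Rd.inv().apply((p-DO).reshape(-1,3)).reshape(p.shape)*1000
k=d[(abs(d[...,2]-36)<7)&(abs(d[...,1])<30)&(d[...,0]>-24)&(d[...,0]<38)&(im.max(-1)>90)]
print(len(k),np.percentile(k,[2,98],axis=0).round(1).tolist(),'plane',np.linalg.lstsq(np.c_[k[:,:2],np.ones(len(k))],k[:,2],rcond=None)[0].round(3))
```

```text
nose dock mm [38.3 -1.7  2. ] yaw,-tilt,roll [ 0.1 -0.3 -0.1] t 9.73 F [ 0.5 -1.3 -5.1] op 0.153
dp [-1.14  0.07  0.31] turn [-0.14  0.28  0.08]
dp [-2.12  0.06  0.49] turn [-0.14  0.28  0.08]
dp [-2.81  0.06  0.61] turn [-0.14  0.28  0.08]
nose dock mm [37.6 -1.7  1.8] yaw,-tilt,roll [ 0.  -0.2 -0.1] t 9.78 F [-0.1 -0.9 -4.5] op 0.157
416 [[-20.2, -28.6, 36.4], [36.8, 25.9, 41.3]] plane [ 4.0000e-03 -3.0000e-03  3.8672e+01]
```

View pics/c7.png

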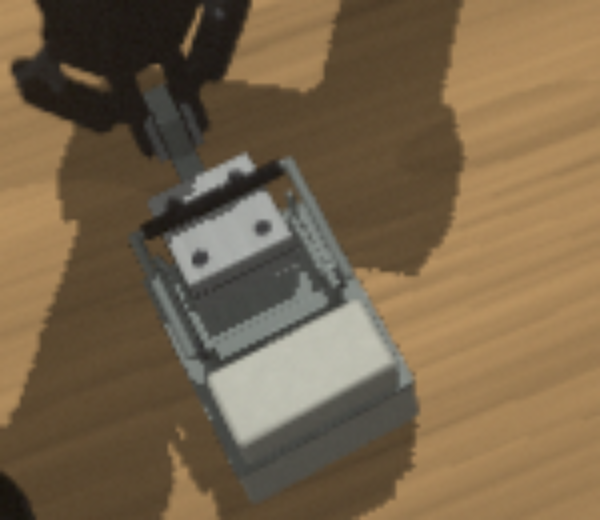

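The flask is level in the channel with the bail resting on it, and the gripper is well behind the roller. Pushing home.

Emit:
drive_tool --turn '[[0, 0, 0], [0, 0, 0], [0, 0, 0], [0, 0, 0], [0, 0, 0]]' --dp '[[-0.5, 0.05, 0.2], [-1.0, 0.05, 0.3], [-1.5, 0.05, 0.4], [-2.0, 0.05, 0.5], [-2.3, 0.05, 0.55]]' --gripper '[255, 255, 255, 255, 255]'

```text
time_s: 10.2
position: [0.5485, -0.2128, 0.072]
orientation: [-179.8, 10.2, -173.5]
ft_force: [0.7, -0.1, -4.6]
opening: 0.159
```

Run:
```python
from h import *
where(); 
for x,z,t in ((67,0.5,0),(69,.5,0)): goto(x,-1.1,z,t)
```

```text
nose dock mm [62.2 -1.1  0.5] yaw,-tilt,roll [ 0.1 -0.3 -0.1] t 10.2 F [ 0.7 -0.1 -4.6] op 0.159
dp [-0.49  0.    0.04] turn [-0.12  0.26  0.07]
dp [-0.69 -0.    0.07] turn [-0.12  0.26  0.07]
```

Emit:
drive_tool --turn '[[0, 0, 0], [0, 0, 0], [0, 0, 0], [0, 0, 0], [0, 0, 0]]' --dp '[[-0.2, 0, 0.1], [-0.4, 0, 0.15], [-0.5, 0, 0.2], [-0.6, 0, 0.2], [-0.7, 0, 0.2]]' --gripper '[255, 255, 255, 255, 255]'

```text
time_s: 10.62
position: [0.5534, -0.2125, 0.0717]
orientation: [-179.8, 9.9, -173.5]
ft_force: [-13.2, -2.3, 9.7]
opening: 0.156
```

Run:
```python
from h import *
where();grab('scene','s8');grab('top','t8')
a=cv2.imread('pics/s8.png')[190:320,140:290];b=cv2.imread('pics/t8.png')[130:230,340:430];cv2.imwrite('pics/c8.png',np.hstack([cv2.resize(a,(400,400)),cv2.resize(b,(400,400))]))
Rd=R.from_euler('z',DY,degrees=True)
for t in('s8','t8'):
    im,p=cloud(t);d=Rd.inv().apply((p-DO).reshape(-1,3)).reshape(p.shape)*1000
    k=d[(abs(d[...,2]-36)<7)&(abs(d[...,1])<30)&(d[...,0]>0)&(d[...,0]<80)&(im.max(-1)>90)]
    b=d[(im.max(-1)<45)&(abs(d[...,1])<38)&(d[...,0]>-15)&(d[...,0]<40)&(d[...,2]>10)&(d[...,2]<60)]
    print(t,len(k),np.percentile(k,[2,98],axis=0).round(1).tolist(),'plane',np.linalg.lstsq(np.c_[k[:,:2],np.ones(len(k))],k[:,2],rcond=None)[0].round(3),'bar',len(b),np.median(b,axis=0).round(1))
```

```text
nose dock mm [67.  -1.4 -0.3] yaw,-tilt,roll [-0.  -0.  -0.2] t 10.62 F [-13.2  -2.3   9.7] op 0.156
s8 604 [[9.1, -28.3, 34.2], [65.6, 26.4, 39.8]] plane [1.0000e-02 4.0000e-03 3.6703e+01] bar 97 [-0.  -7.8 28.7]
t8 672 [[8.0, -28.6, 32.5], [65.1, 28.8, 40.6]] plane [ 6.0000e-03 -4.0000e-03  3.6342e+01] bar 101 [-0.9 -3.1 27.9]
```

View pics/c8.png

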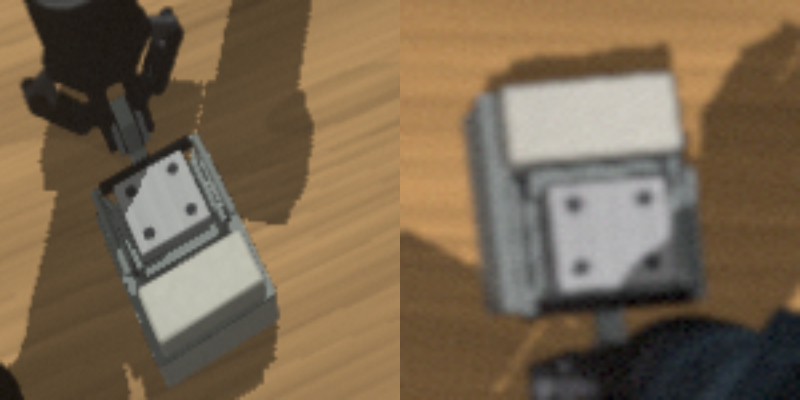

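Both views show the flask home (body edge to the end stop, level within about 0.6°) and the roller back at rest height behind the heel. Releasing and retreating along the tool axis, up and back.

Emit:
drive_tool --turn '[[0, 0, 0], [0, 0, 0], [0, 0, 0], [0, 0, 0], [0, 0, 0]]' --dp '[[0, 0, -0.05], [0, 0, -0.05], [0, 0, -0.05], [0, 0, -0.05], [0, 0, -0.05]]' --gripper '[230, 150, 90, 90, 90]'

```text
time_s: 11.13
position: [0.5542, -0.2127, 0.0727]
orientation: [-179.7, 10.0, -173.5]
ft_force: [0.3, -0.3, -0.0]
opening: 0.647
```

Emit:
drive_tool --turn '[[0, 0, 0], [0, 0, 0], [0, 0, 0], [0, 0, 0], [0, 0, 0]]' --dp '[[0.2, 0, -1], [0.5, 0, -3], [1, 0, -6], [2, 0, -9], [4, 0, -12]]' --gripper '[90, 90, 90, 90, 90]'

```text
time_s: 11.55
position: [0.4953, -0.2192, 0.1863]
orientation: [-179.6, 10.2, -173.4]
ft_force: [0.1, -1.1, 0.5]
opening: 0.649
```

Emit:
drive_tool --turn '[[0, 0, 0], [0, 0, 0], [0, 0, 0]]' --dp '[[3, 10, 0], [3, 12, 0], [3, 12, 0]]' --gripper '[90, 90, 90]'

```text
time_s: 11.8
position: [0.4518, -0.103, 0.1817]
orientation: [-179.6, 10.3, -173.6]
ft_force: [1.1, 0.8, 0.9]
opening: 0.644
```

Run:
```python
from h import *
print(state()['position'],state()['time_s'],state()['ft_force'].round(1));grab('scene','s9');grab('top','t9')
a=cv2.imread('pics/s9.png');b=cv2.imread('pics/t9.png')[130:230,340:430];cv2.imwrite('pics/c9.png',np.hstack([cv2.resize(a,(440,400)),cv2.resize(b,(340,400))]))
Rd=R.from_euler('z',DY,degrees=True)
for t in('s9','t9'):
    im,p=cloud(t);d=Rd.inv().apply((p-DO).reshape(-1,3)).reshape(p.shape)*1000
    k=d[(abs(d[...,2]-36)<7)&(abs(d[...,1])<30)&(d[...,0]>0)&(d[...,0]<80)&(im.max(-1)>90)]
    b=d[(im.max(-1)<45)&(abs(d[...,1])<38)&(d[...,0]>-15)&(d[...,0]<40)&(d[...,2]>10)&(d[...,2]<60)]
    f=d[(d[...,2]>45)&(d[...,2]<55)&(d[...,0]<-10)&(d[...,0]>-60)&(abs(d[...,1])<20)]
    r=cv2.minAreaRect(k[:,:2].astype(np.float32))
    print(t,np.percentile(k,[2,98],axis=0).round(1).tolist(),'rot',r[2],np.round(r[0],1),'plane',np.linalg.lstsq(np.c_[k[:,:2],np.ones(len(k))],k[:,2],rcond=None)[0].round(3),'bar',len(b),np.median(b,axis=0).round(1),'fin',len(f),f.mean(0).round(1))
```

```text
[ 0.45183355 -0.10296473  0.18174777] 11.8 [1.1 0.8 0.9]
s9 [[41.4, 9.1, 33.7], [65.1, 26.5, 40.0]] rot 53.551551818847656 [55.6 22.7] plane [1.6000e-02 8.1000e-02 3.4316e+01] bar 116 [-0.2 -2.5 28.6] fin 69 [-35.2  -2.9  50.1]
t9 [[9.4, -29.2, 32.6], [64.3, 27.0, 40.5]] rot 4.929753303527832 [39.6 -1.5] plane [-2.00e-03  2.00e-03  3.66e+01] bar 112 [-0.8  0.8 28. ] fin 74 [-36.8  -0.3  50.1]
```

View pics/c9.png

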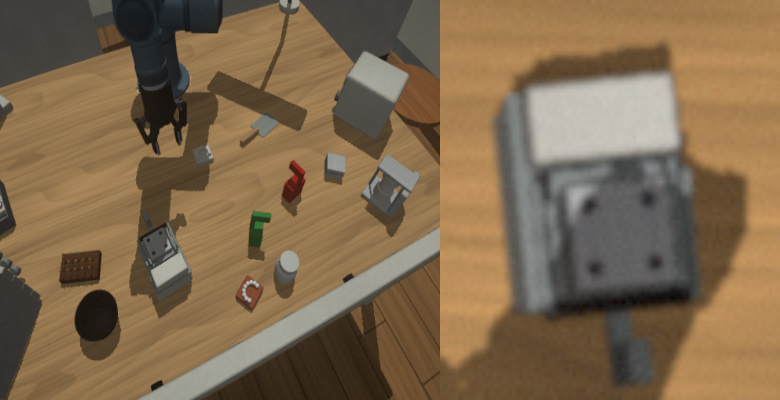

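The flask is seated and released, the bail is down, and the bystanders are in place. Handing in.

```bash
python3 -c "
from plant import *
print(finish_job())"
```

```text
the job is handed in; nothing more can be done
None
```

The flask is in the dock and the job is handed in; the system gave no verdict. I tipped the flask onto its base by pushing high on the fin. Then I gripped it by the fin and carried it about 24° nose-up under the roller. Its own front lifted the bail to about 0.3 rad. I levelled it in the channel, pushed it home, released it and backed the arm away at about 11.8 s of the 58 s allowed.

**Seating:** the end stop resisted with about 13 N when I pushed. The fin centre measures x = -35 to -37 mm in the dock frame, where -36 is fully home. The body top is about 36.5 mm above the deck and was level within about 0.6° just before release.

**Bail:** the roller is back at its rest height behind the heel face. The wrist force at release was near zero, and the gripper stayed behind the roller in every picture I took.

**Bystanders:** none looked moved in the last picture. I judged this by eye and did not measure it.

**Disagreements:** the scene and top cameras differ by about 2 mm sideways, so I aimed between them. After release, shadow on the flask spoiled part of the body fit, mainly in the scene camera. I relied on the fin, the roller and the top-camera fit instead.

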